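# Key a throwing bat onto a potter's wheel

## Robot

A 6-joint arm with a two-finger parallel gripper is mounted at the origin on the work surface. World frame = base frame: x ahead of the robot, y to its left, z up, the work surface at z = 0. Lengths are in m, angles in degrees, forces in N, time in s.
With the tool pointing down it reaches from about 0.4 to 0.825 m from the base axis. Payload 7 kg.
Tool frame: the origin (TCP) lies between the finger pads; the fingertips stand ctrl.nose_length ahead of it and the grasp point (between the pads) lies 2 mm behind it (ctrl.nose_length is the distance from the TCP to the fingertips, in m); z points along the fingers, y is the line along which they close (so a half turn about z gives the same grasp; the last joint's range is limited). The gripper opens to 88 mm and grips with 3 to 60 N. Pads are 19 mm wide; open, the fingers measure 130 mm over their backs; the gripper's body (78 mm by 193 mm) begins 47 mm behind the grasp point.
Start: joints at [-52.305, 20.546, 0.682, 0, -70.136, -16.507], TCP at [0.244, -0.629, 0.244] pointing down, gripper open.
Joint ranges: [-176.03, 176.03], [-82.01, 121.73], [-58.28, 71.71], [-173.87, 95.51], [-174.79, -0.11], [-173.66, 173.66]. Speed limits (degrees/s): [136.94, 136.94, 172.46, 180, 180, 180].

## Interface

Orientations are given as [roll, pitch, yaw] about the fixed x, y, z axes, in that order (R = Rz(yaw) Ry(pitch) Rx(roll)).
In Python, from plant import ctrl gives the robot as it stands.
- The arm moves only by the tool apply_moves, never from a script. Its argument "commands" is a list of rows, each a list of 3 entries, a list of its own where there are three numbers: the shift along the world's x, y, z in cm, then the turn about the world's z in rad, then the closure, from 0 (fully open) to 1 (shut). In form: [[[x, y, z], turn, jaw], ...]. A call has 1 to 20 rows; each row is the pose to reach, as a shift and turn from the pose commanded when the call began; what a row does not reach only later rows make up. A row lasts 1/12 s, in which the tool goes at most 41.7 mm and 7.16 degrees, less where a joint would pass 70% of its speed; a pose out of reach is approached as far as the arm can. A call with a gripper value outside its range is refused whole. The fingers move at their own pace and stop on an object; the grip force is fixed at half the most. Time passes only in rows, so rows that repeat a pose let the fingers close. It gives the time, the measured TCP pose, the force, the opening and the grip force at its end, in the units of the state.
- ctrl.get_obs(): the state, without advancing time (a new reading comes with each control period).
- ctrl.snapshot(name): name is "scene" or "top" or "wrist"; returns a dict with "img" (400x640x3 uint8, red, green, blue), "fx", "fy", "cx", "cy" (pixels), "T" (4x4, takes a point from camera to world coordinates). Camera axes: x right, y up, looking along -z (the intrinsics and any distortion apply to the point x, -y, -z); pixel columns grow to the right and rows downward; lengths in m; the calibration is good to about 2 mm. A picture is of the moment at which its call begins. There is no depth.
- ctrl.close_job(): hands the job in; it is judged then, once.
Trained networks look in a picture, given as the dict that the camera call returned (one of the last four; its "shot" number tells which), for a name from the list of things; names that differ only in an ending like _2 or _b are one class to them, and where a whole thing is asked for, a point or a joint stands for the part that bears it (a point fixed in the world has none). Each returns a list of dicts, best first, with "score" (0 to 1); they miss things now and then, are a little off and sometimes report something else, mostly with a low value. They report only what shows in the picture. A call takes as long as a camera call.
- ctrl.search_frame(picture, target): "at" ([column, row] in pixels, amid what is visible of it).
- ctrl.spot_point(picture, target): "at" ([column, row] in pixels: a listed point, or the origin of a listed thing).
The state is a dict: "clock": time; "joint_pos": joint angles; "qvel": joint speeds; "tau": joint torques, N m; "tool_pos": TCP position; "orientation": TCP orientation; "force": force on the tool from outside, world axes, zero at the start; "moment": the same for the moment, N m; "opening": finger opening in m; "gripper_force": force on a finger pad.
Only numpy, scipy, OpenCV 4.12 (cv2) and the standard library are available. Lean on these libraries where they do the work, as an engineer would, in place of code of your own. Each camera call takes 0.05 s, during which the arm holds its last target. There are 200 camera calls.

## Task

The round wooden bat on the small potter's wheel sits loosely above the wheel head because the notch in its rim is not over the brass drive pin beside the yellow tab. Push the bat's black lug round with a fingertip, either way, until the notch is over the pin, then press the bat down fully home on the head and let go. Do not pinch the lug or lift the bat, and leave the cup, the jar and the bowl where they stand.

Things in the scene. Friction and masses are not known exactly. Their poses are not given: they have to be found in the camera images.
- bat (a joint): turn of the bat about its vertical axis, rad, growing anticlockwise seen from above; the notch is over the pin at 0 and again at 6.283. It starts between 0.9 and 5.4, with stops far off at -1.5 and 8. It turns with a friction of 0.15 N m (about 2 N at the lug) and stays where it is left.
- sleeve (a joint): height of the bat on its stiff rubber sleeve, m: 0 as found (bat's underside 12 mm above the head), growing as it is pressed down, 0.012 fully home; negative when lifted. The bat stays level and where it is left; pressing it down takes about 6 to 10 N. Unless the notch is over the pin, it meets the pin at 0.0025, yields a little, and even at 25 N stays at about 0.007, short of home.
- hub (a point): centre of the top of the black rubber hub at the middle of the bat, on the turning axis: a flat pad 48 mm across, standing 5 mm above the bat's top face, where to press. The bat is a pale wooden disc 220 mm across and 12 mm thick, its top face about 127 mm above the table as found.
- lug (a point): middle of the top of the upright black lug on the bat, 74 mm from the axis, diametrically opposite the notch. The lug is 36 mm long radially and 20 mm wide: a core 8 mm wide and 26 mm tall, with a 6 mm cheek 22 mm tall on each side. Heights are above the bat's top face; this point is 26 mm above it.
- lug_left: one cheek (side face) of the lug, 36 x 6 x 22 mm, looking clockwise seen from above: push here to turn the bat anticlockwise. Origin under its middle, on the bat's top face.
- lug_right: the other cheek of the lug, looking anticlockwise seen from above: push here to turn the bat clockwise. Origin under its middle, on the bat's top face.
- notch (a point): middle of the open notch in the bat's rim, 102 mm from the axis, at the height of the bat's top face. The notch is 36 mm wide with parallel sides and 28 mm deep radially; a red stripe on the bat runs from the hub to it. The rest of the rim is a tan band.
- pin (a point): middle of the top of the brass drive pin, a stout round stud 28 mm across with a chamfered top edge, upright on the dark steel wheel head 102 mm from the axis; it stands 9.5 mm above the head, 2.5 mm below the bat's underside as found, mostly hidden under the bat's rim with 6 mm showing beyond it. The notch goes over it if it is within about 4 mm sideways.
- wheel: the grey housing of the tabletop potter's wheel, 280 x 300 mm and 85 mm tall, fixed to the table; origin on the table under the turning axis. On it lie a blue splash pan and the braked wheel head, 260 mm across, its top 103 mm above the table; the head is heavy, locked, and does not turn.
- cup: loose terracotta cup, 68 mm across, 80 mm tall, standing upright beside the wheel; origin at the centre of its underside.
- jar: loose amber glaze jar with a white cap, 58 mm across, 85 mm tall, standing upright beside the wheel; origin at the centre of its underside.
- bowl: loose blue bowl, 100 mm across, 45 mm tall, standing on the table beside the wheel; origin at the centre of its underside.
- tab (a point): middle of the top of the upright yellow index tab fixed on the head just outside the pin, in line with it, 124.5 mm from the axis: 9 mm thick, 24 mm wide, its top 38 mm above the head, 14 mm above the bat's top face as found.

How it is judged (in metres and radians):
On the way, in this order (a step that is already met when the one before it is completed fails the run):
1. the notch is turned over the pin, with the bat still up on its sleeve (horizontal distance between notch and pin below 0.01 m and value of joint sleeve below 0.005 m), for 0.1 s.
2. the bat is pressed fully home (value of joint sleeve above 0.0105 m), for 0.2 s.
At the end, for the whole second after the job is handed in: the bat is down on the head to within 1.5 mm, its notch around the pin (centres within 6 mm seen from above), and it is still (value of joint sleeve above 0.0105 m and horizontal distance between notch and pin below 0.006 m and velocity of joint bat between -0.05 and 0.05 rad/s); the robot touches nothing.
It fails at once if the bat is lifted more than 4 mm (value of joint sleeve below -0.004 m).
It fails at once if the lug is pinched: both its side faces pressed at once with over 2 N (contact force between the fingers and lug_left above 2 N and contact force between the fingers and lug_right above 2 N).
It fails at once if the terracotta cup is moved more than 20 mm, lifted or tipped (distance of cup from where it was at the start of the episode above 0.02 m or angle between cup's own z axis and vertical above 0.3 rad).
It fails at once if the glaze jar is moved more than 20 mm, lifted or tipped (distance of jar from where it was at the start of the episode above 0.02 m or angle between jar's own z axis and vertical above 0.3 rad).
It fails at once if the blue bowl is moved more than 20 mm, lifted or tipped (distance of bowl from where it was at the start of the episode above 0.02 m or angle between bowl's own z axis and vertical above 0.3 rad).
It also fails if it takes over 58 s, if anything falls off the work surface, if the arm or the gripper's body presses on something with over 40 N, if the wrist force passes 120 N, or if a joint passes its speed limit or range.

## Working session

There is one attempt and no reset: what is moved stays moved. The work goes in short steps, Python scripts to look and compute and a tool call to move; the robot and the scene stay as the last step left them, time stands still between calls to the robot, and variables do not carry over. Pictures are saved under pics/ and viewed, at most 10 in all, crops included, and the job is handed in when it is done.

Besides the shell and the picture viewer there is one more tool, called as name(argument=value, ...) on one line, values as JSON. apply_moves: Moves the arm, as the interface text tells. Its arguments: {"type":"object","properties":{"commands":{"type":"array"}},"required":["commands"]}

```bash
mkdir -p pics; cat > h.py <<'E'
import numpy as np, cv2
from plant import ctrl
def ray(p,uv):
    d=np.array([(uv[0]-p['cx'])/p['fx'],-(uv[1]-p['cy'])/p['fy'],-1.0]); T=np.array(p['T'])
    return T[:3,3],T[:3,:3]@d
def at_z(p,uv,z):
    o,d=ray(p,uv); return o+d*(z-o[2])/d[2]
def proj(p,X):
    T=np.array(p['T']); c=T[:3,:3].T@(np.array(X)-T[:3,3])
    return [p['cx']+p['fx']*c[0]/-c[2],p['cy']-p['fy']*c[1]/-c[2]]
def save(p,n): cv2.imwrite(f'pics/{n}.png',p['img'][:,:,::-1])
Z=dict(hub=.132,lug=.153,notch=.127,pin=.1125,tab=.141,wheel=0,cup=0,jar=0,bowl=0)
def look(cam,names):
    p=ctrl.snapshot(cam)
    for n in names:
        for r in ctrl.spot_point(p,n)[:2]:
            print(cam,n,round(r['score'],2),np.round(r['at']),np.round(at_z(p,r['at'],Z[n]),4))
    return p
E
python3 - <<'E'
from h import *
print(ctrl.get_obs(),ctrl.nose_length)
for c in('top','scene'):
    p=look(c,Z); save(p,c+'0'); print({k:v for k,v in p.items() if k!='img'})
E
```

```text
{'clock': 0.0, 'joint_pos': array([-5.23048463e+01,  2.05933586e+01,  6.34661221e-01, -1.85055806e-02,
       -7.01351502e+01, -1.65042713e+01]), 'qvel': array([-0.0227693 ,  0.13842251,  0.08912365, -0.08687994,  0.03835922,
       -0.0332706 ]), 'tau': array([-2.92844870e-04, -5.82713199e+01,  2.93042207e+01,  6.99670494e+00,
        6.88069253e-03, -2.07242474e-04]), 'tool_pos': array([ 0.24377948, -0.62896496,  0.24261276]), 'orientation': array([ 1.79905077e+02, -9.98368145e-03, -1.58815412e+02]), 'force': array([ 0.28898794, -0.36576082,  0.66564405]), 'moment': array([-0.01792594,  0.05615942, -0.03760667]), 'gripper_force': 0.0, 'opening': 0.08763876211119812} 0.017
top hub 0.95 [370. 225.] [ 0.5414 -0.0901  0.132 ]
top lug 0.58 [395. 213.] [ 0.5663 -0.1521  0.153 ]
top notch 0.64 [334. 248.] [0.4878 0.0023 0.127 ]
top pin 0.86 [391. 202.] [ 0.6032 -0.1521  0.1125]
top tab 0.61 [400. 193.] [ 0.6203 -0.1733  0.141 ]
top cup 0.8 [442. 210.] [ 0.5982 -0.3222  0.    ]
top jar 0.85 [280. 278.] [0.4256 0.1503 0.    ]
top bowl 0.66 [280. 207.] [0.6282 0.1458 0.    ]
top bowl 0.27 [2
[... 643 characters left out ...]
.6077 -0.1564  0.1125]
scene tab 0.97 [241. 269.] [ 0.6183 -0.1742  0.141 ]
scene wheel 0.44 [246. 270.] [ 0.5342 -0.1018  0.    ]
scene wheel 0.17 [254. 196.] [0.3704 0.0955 0.    ]
scene cup 0.59 [184. 363.] [ 0.592  -0.3254  0.    ]
scene jar 0.93 [286. 196.] [0.4432 0.1485 0.    ]
scene bowl 0.84 [338. 224.] [0.6244 0.1421 0.    ]
{'fx': 374.0347389660109, 'fy': 374.0347389660109, 'cx': 317.2014981917058, 'cy': 197.56746662366055, 'T': array([[ 0.8066938 , -0.3842241 ,  0.44901776,  0.98509992],
       [ 0.59087478,  0.53800751, -0.60117793, -0.4306009 ],
       [-0.01058787,  0.75027978,  0.66103566,  0.68541999],
       [ 0.        ,  0.        ,  0.        ,  1.        ]]), 'shot': 2}
```

```bash
python3 - <<'E'
import cv2
a=cv2.imread('pics/top0.png')[130:310,240:480];cv2.imwrite('pics/top0c.png',cv2.resize(a,None,fx=3.3,fy=3.3,interpolation=cv2.INTER_CUBIC))
E
```

```text
(no output)
```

View pics/top0c.png

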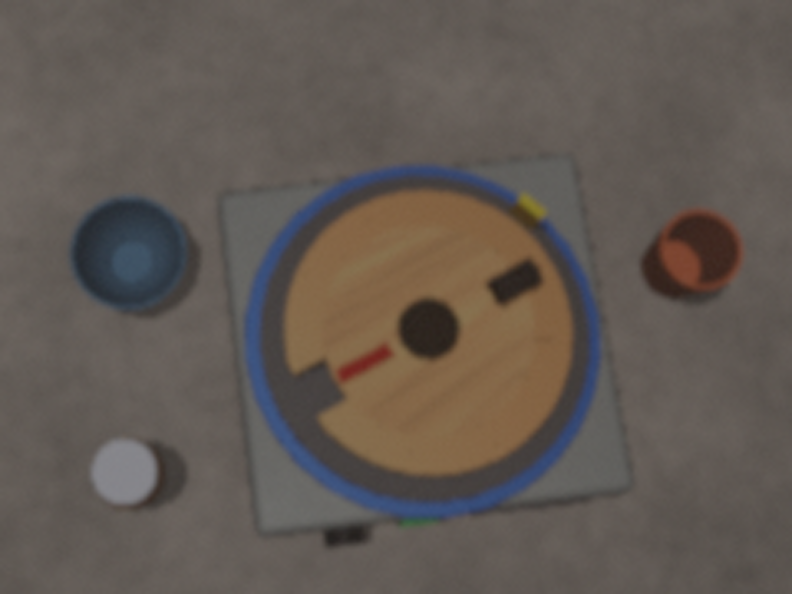

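View pics/scene0.png

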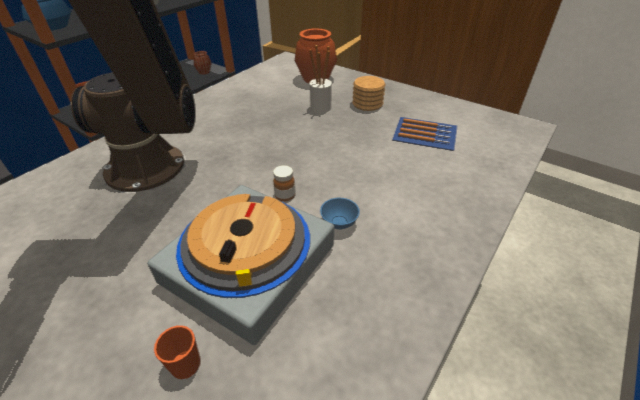

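The top view shows the hub at about (370,229), the lug at (396,215), the notch at (336,248) and the tab at (401,193). The networks agree to within a few pixels. The lug is at about -62° and the pin at about -44°, so turning it about 160° clockwise is shorter. I'll refine this with segmentation.

```bash
cat >> h.py <<'E'
def cents(p,z0=0.0):
    """hub, lug, tab blobs, wood ellipse"""
    im=p['img'].astype(int); hsv=cv2.cvtColor(p['img'],cv2.COLOR_RGB2HSV); out={}
    yel=(hsv[...,0]>20)&(hsv[...,0]<34)&(hsv[...,1]>150)&(hsv[...,2]>60)
    wood=(hsv[...,0]>8)&(hsv[...,0]<24)&(hsv[...,1]>90)&(hsv[...,2]>70)&~yel
    red=((hsv[...,0]<6)|(hsv[...,0]>172))&(hsv[...,1]>130)&(hsv[...,2]>50)
    dark=hsv[...,2]<60
    for n,m in dict(yel=yel,wood=wood,red=red,dark=dark).items():
        k,l,s,c=cv2.connectedComponentsWithStats(m.astype(np.uint8))
        out[n]=[(int(s[i,4]),c[i].round(2).tolist()) for i in range(1,k) if s[i,4]>15]
    return out
E
python3 - <<'E'
from h import *
import glob
p=ctrl.snapshot('top')
for c in ('top','scene'):
    p=ctrl.snapshot(c); o=cents(p); 
    for n in o:
        for a,uv in sorted(o[n],reverse=True):
            X=at_z(p,uv,{'yel':.141,'wood':.127,'red':.127,'dark':.132}[n])
            if abs(X[0]-.53)<.15 and abs(X[1]+.09)<.15: print(c,n,a,uv,X.round(4))
    for X in ([.53,-.088,.132],[.54,-.09,.132]): print(proj(p,X))
E
```

```text
top yel 24 [400.12, 192.67] [ 0.6201 -0.1723  0.141 ]
top wood 5433 [370.37, 229.95] [ 0.53   -0.0916  0.127 ]
top red 45 [350.11, 239.62] [ 0.5078 -0.0389  0.127 ]
top dark 204 [369.53, 229.25] [ 0.5311 -0.0889  0.132 ]
top dark 92 [395.63, 214.98] [ 0.5646 -0.1577  0.132 ]
top dark 59 [344.34, 291.64] [ 0.3812 -0.0163  0.132 ]
[np.float64(369.2226184195805), np.float64(229.71649863892452)]
[np.float64(369.71804803785506), np.float64(225.7565136544933)]
scene yel 220 [243.37, 276.84] [ 0.6345 -0.184   0.141 ]
scene wood 6157 [241.28, 233.68] [ 0.5455 -0.1028  0.127 ]
scene red 56 [249.88, 209.36] [ 0.509  -0.0398  0.127 ]
scene dark 288 [243.06, 282.26] [ 0.6366 -0.1887  0.132 ]
scene dark 249 [240.98, 227.25] [ 0.5361 -0.0931  0.132 ]
scene dark 230 [227.3, 251.36] [ 0.5607 -0.1549  0.132 ]
scene dark 134 [208.92, 270.99] [ 0.5678 -0.2076  0.132 ]
[np.float64(240.6577143623941), np.float64(224.5728366974301)]
[np.float64(243.43475636120368), np.float64(227.1600622921783)]
```

apply_moves(commands=[[[34.8,49.7,0],0.59,1],[[34.8,49.7,0],0.59,1],[[34.8,49.7,0],0.59,1],[[34.8,49.7,0],0.59,1],[[34.8,49.7,0],0.59,1],[[34.8,49.7,0],0.59,1],[[34.8,49.7,0],0.59,1],[[34.8,49.7,0],0.59,1],[[34.8,49.7,0],0.59,1],[[34.8,49.7,0],0.59,1],[[34.8,49.7,0],0.59,1],[[34.8,49.7,0],0.59,1],[[34.8,49.7,0],0.59,1],[[34.8,49.7,0],0.59,1],[[34.8,49.7,0],0.59,1],[[34.8,49.7,0],0.59,1],[[34.8,49.7,0],0.59,1],[[34.8,49.7,0],0.59,1],[[34.8,49.7,0],0.59,1]])

```text
clock: 2.73
tool_pos: [0.5914, -0.1331, 0.2437]
orientation: [180.0, -0.0, -125.1]
force: [-1.0, 0.3, 0.0]
opening: 0.0006
gripper_force: 0.0
```

```bash
python3 - <<'E'
from h import *
p=look('wrist',['hub','lug','tab','pin','notch']); save(p,'w1')
o=ctrl.get_obs(); print(o['joint_pos'],o['tool_pos'],o['orientation'],o['force'],o['opening']); print(p['T'])
E
```

```text
wrist hub 0.72 [396. 207.] [ 0.5344 -0.0895  0.132 ]
wrist lug 0.95 [331. 170.] [ 0.563  -0.1564  0.153 ]
wrist lug 0.46 [513. 269.] [0.4787 0.0125 0.153 ]
wrist tab 0.68 [264. 188.] [ 0.6208 -0.1748  0.141 ]
wrist pin 0.74 [289. 178.] [ 0.6038 -0.166   0.1125]
[ 5.77384259e+00  1.41322281e+01 -8.36619730e+00  8.45286299e-04
 -6.74865464e+01 -4.08338654e+01] [ 0.59167551 -0.13295565  0.24375383] [-1.79988119e+02  9.23552091e-03 -1.25059698e+02] [-0.12276416  0.58519437 -0.07810201] -1.878526268451119e-05
[[-8.19196627e-01 -5.50488975e-01 -1.60868813e-01  5.47508648e-01]
 [ 5.73512644e-01 -7.86488806e-01 -2.29169381e-01 -1.95111132e-01]
 [-3.66302974e-04 -2.79995082e-01  9.60001365e-01  3.83849160e-01]
 [ 0.00000000e+00  0.00000000e+00  0.00000000e+00  1.00000000e+00]]
```

View pics/w1.png

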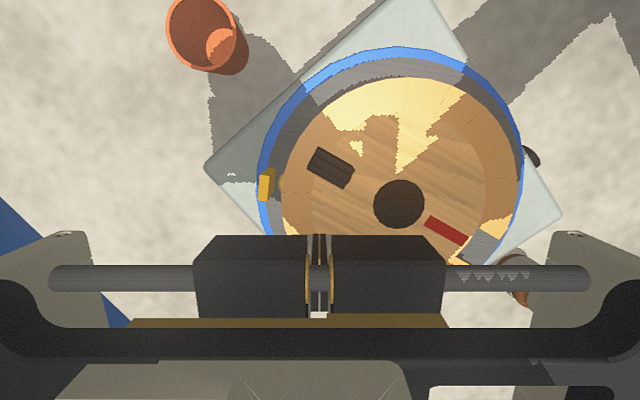

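The wrist view shows the lug at (330,167), the hub at (399,204), the red stripe at (445,231) and the tab at (266,184), which agrees with the earlier fix. The last joint would run out of range on this side, so I'll turn the tool half a turn first.

apply_moves(commands=[[[0,0,0],0.12,1],[[0,0,0],0.24,1],[[0,0,0],0.36,1],[[0,0,0],0.48,1],[[0,0,0],0.6,1],[[0,0,0],0.72,1],[[0,0,0],0.84,1],[[0,0,0],0.96,1],[[0,0,0],1.08,1],[[0,0,0],1.2,1],[[0,0,0],1.32,1],[[0,0,0],1.44,1],[[0,0,0],1.56,1],[[0,0,0],1.68,1],[[0,0,0],1.8,1],[[0,0,0],1.92,1],[[0,0,0],2.04,1],[[0,0,0],2.16,1],[[0,0,0],2.28,1],[[0,0,0],2.4,1]])

```text
clock: 4.7
tool_pos: [0.5918, -0.1326, 0.2436]
orientation: [180.0, -0.0, 12.8]
force: [-0.7, -0.3, -0.3]
opening: 0.0006
gripper_force: 0.0
```

apply_moves(commands=[[[0,0,0],0.12,1],[[0,0,0],0.24,1],[[0,0,0],0.36,1],[[0,0,0],0.48,1],[[0,0,0],0.6,1],[[0,0,0],0.74,1],[[0,0,0],0.74,1],[[0,0,-4],0.74,1],[[0,0,-7],0.74,1],[[0,0,-8.5],0.74,1],[[0,0,-9.3],0.74,1],[[0,0,-9.3],0.74,1],[[0,0,-9.3],0.74,1]])

```text
clock: 5.78
tool_pos: [0.5924, -0.1326, 0.1512]
orientation: [180.0, 0.0, 54.8]
force: [0.3, -0.0, 0.3]
opening: 0.0001
gripper_force: 0.0
```

```bash
python3 - <<'E'
from h import *
p=look('scene',['hub','lug','tab']); save(p,'s2'); cv2.imwrite('pics/s2c.png',cv2.resize(p['img'][150:330,130:370,::-1],None,fx=3,fy=3))
o=ctrl.get_obs(); print(o['joint_pos'],o['tool_pos'],o['orientation'],o['force'])
# axis-centred waypoints, shifts in cm from now
C=np.array([.533,-.0895]); x0=o['tool_pos'][:2]; r=.074
a0=np.degrees(np.arctan2(*(x0-C)[::-1])); print('a0',a0,np.hypot(*(x0-C)))
for a in range(-42,-220,-6):
    q=C+r*np.array([np.cos(np.radians(a)),np.sin(np.radians(a))]); print(a,((q-x0)*100).round(1), round(np.radians(a+35),2))
E
```

```text
scene lug 0.61 [226. 247.] [ 0.5672 -0.1595  0.153 ]
scene tab 0.76 [244. 268.] [ 0.6215 -0.1703  0.141 ]
[ 5.83063196e+00  1.83460163e+01 -1.52863183e+01  1.36631699e-02
 -5.62222059e+01  1.39043198e+02] [ 0.59280634 -0.13233407  0.15205053] [ 1.79882692e+02 -8.67553851e-02  5.48815009e+01] [-0.88046387 -0.64255528 -0.81946105]
a0 -35.61072602303604 0.07356327598755062
-42 [-0.5 -0.7] -0.12
-48 [-1.  -1.2] -0.23
-54 [-1.6 -1.7] -0.33
-60 [-2.3 -2.1] -0.44
-66 [-3.  -2.5] -0.54
-72 [-3.7 -2.8] -0.65
-78 [-4.4 -3. ] -0.75
-84 [-5.2 -3.1] -0.86
-90 [-6.  -3.1] -0.96
-96 [-6.8 -3.1] -1.06
-102 [-7.5 -3. ] -1.17
-108 [-8.3 -2.8] -1.27
-114 [-9.  -2.5] -1.38
-120 [-9.7 -2.1] -1.48
-126 [-10.3  -1.7] -1.59
-132 [-10.9  -1.2] -1.69
-138 [-11.5  -0.7] -1.8
-144 [-12.   -0.1] -1.9
-150 [-12.4   0.6] -2.01
-156 [-12.7   1.3] -2.11
-162 [-13.   2.] -2.22
-168 [-13.2   2.7] -2.32
-174 [-13.3   3.5] -2.43
-180 [-13.4   4.3] -2.53
-186 [-13.3   5.1] -2.64
-192 [-13.2   5.8] -2.74
-198 [-13.    6.6] -2.84
-204 [-12.7   7.3] -2.95
-210 [-12.4   8. ] -3.05
-216 [-12.    8.6] -3.16
```

View pics/s2c.png

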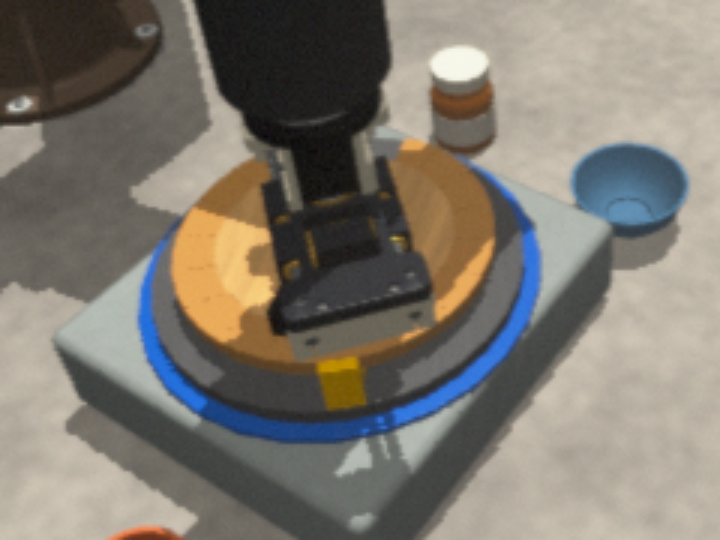

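The fingertip is down just anticlockwise of the lug without touching anything. Pushing clockwise.

apply_moves(commands=[[[-0.5,-0.7,0],-0.12,1],[[-1.0,-1.2,0],-0.23,1],[[-1.6,-1.7,0],-0.33,1],[[-2.3,-2.1,0],-0.44,1],[[-3.0,-2.5,0],-0.54,1],[[-3.7,-2.8,0],-0.65,1],[[-4.4,-3.0,0],-0.75,1],[[-5.2,-3.1,0],-0.86,1],[[-6.0,-3.1,0],-0.96,1],[[-6.8,-3.1,0],-1.06,1],[[-7.5,-3.0,0],-1.17,1],[[-8.3,-2.8,0],-1.27,1],[[-9.0,-2.5,0],-1.38,1],[[-9.7,-2.1,0],-1.48,1],[[-9.7,-2.1,0],-1.48,1]])

```text
clock: 7.23
tool_pos: [0.4944, -0.1533, 0.1517]
orientation: [-179.9, -0.1, -30.2]
force: [-0.4, -0.9, -0.1]
opening: 0.0
gripper_force: 0.2
```

```bash
python3 - <<'E'
from h import *
p=look('scene',['hub','lug','tab','notch']); cv2.imwrite('pics/s3c.png',cv2.resize(p['img'][150:330,130:370,::-1],None,fx=3,fy=3))
o=ctrl.get_obs(); print(o['joint_pos'],o['tool_pos'],o['orientation'],o['force'])
C=np.array([.533,-.0895]); print(np.degrees(np.arctan2(*(o['tool_pos'][:2]-C)[::-1])))
E
```

```text
scene hub 0.63 [240. 224.] [ 0.5274 -0.0864  0.132 ]
scene lug 0.77 [202. 220.] [ 0.4749 -0.1376  0.153 ]
scene tab 0.98 [242. 270.] [ 0.6208 -0.1741  0.141 ]
[ 4.50367680e+00  1.06197390e+01 -2.62634878e+01 -6.30031704e-03
 -5.30860078e+01  5.57343235e+01] [ 0.49543571 -0.15333859  0.15079166] [-1.79978514e+02 -2.25881094e-02 -2.97657867e+01] [-0.02631141  0.26236849 -0.03572999]
-120.47366717801894
```

View pics/s3c.png

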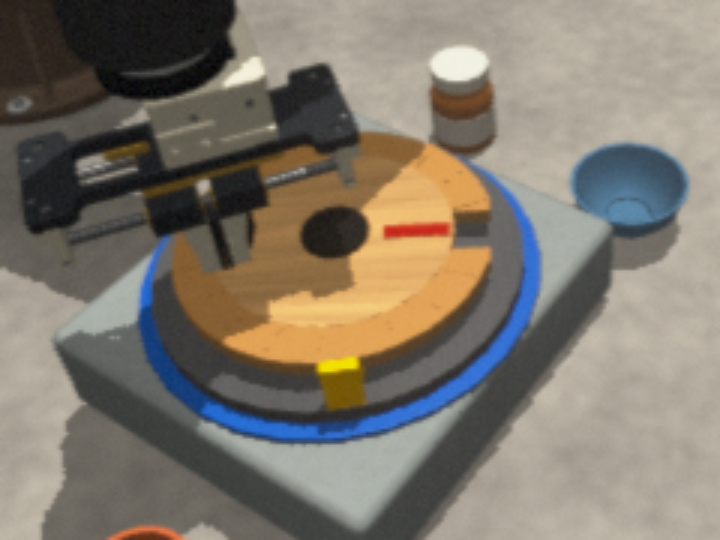

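The push works: the lug is at about -140° with the finger at -120°, and the stripe and notch show at the right of the hub. I'll continue, slowing near the end.

apply_moves(commands=[[[-0.6,0.4,0],-0.11,1],[[-1.2,0.9,0],-0.21,1],[[-1.8,1.4,0],-0.32,1],[[-2.3,2.0,0],-0.42,1],[[-2.7,2.7,0],-0.53,1],[[-3.0,3.4,0],-0.63,1],[[-3.3,4.1,0],-0.74,1],[[-3.5,4.8,0],-0.84,1],[[-3.6,5.2,0],-0.9,1],[[-3.6,5.6,0],-0.95,1],[[-3.7,5.8,0],-0.97,1],[[-3.7,6.0,0],-1.0,1],[[-3.7,6.2,0],-1.03,1],[[-3.7,6.4,0],-1.05,1],[[-3.7,6.6,0],-1.08,1],[[-3.65,6.8,0],-1.1,1],[[-3.6,7.0,0],-1.13,1],[[-3.6,7.2,0],-1.16,1],[[-3.6,7.2,0],-1.16,1]])

```text
clock: 9.07
tool_pos: [0.4587, -0.0812, 0.1505]
orientation: [180.0, -0.0, -96.4]
force: [-1.2, -1.2, 1.5]
opening: 0.0008
gripper_force: 1.1
```

```bash
python3 - <<'E'
from h import *
for c in('scene','top'):
    p=look(c,['hub','lug','tab','notch'])
    if c=='scene': cv2.imwrite('pics/s4c.png',cv2.resize(p['img'][150:330,130:370,::-1],None,fx=3,fy=3))
    for n in ('red','yel'):
        for a,uv in cents(p)[n]:
            X=at_z(p,uv,.127 if n=='red' else .141)
            if np.hypot(X[0]-.533,X[1]+.0895)<.15: print(n,a,X.round(4),np.degrees(np.arctan2(X[1]+.0895,X[0]-.532)).round(1))
o=ctrl.get_obs(); print(o['joint_pos'],o['tool_pos'],o['orientation'],o['force'])
C=np.array([.533,-.0895]); print(np.degrees(np.arctan2(*(o['tool_pos'][:2]-C)[::-1])))
E
```

```text
scene lug 0.57 [227. 197.] [ 0.4623 -0.058   0.153 ]
scene tab 0.63 [238. 272.] [ 0.6185 -0.181   0.141 ]
scene tab 0.48 [230. 198.] [ 0.4609 -0.0483  0.141 ]
scene notch 0.85 [259. 266.] [ 0.6312 -0.1421  0.127 ]
red 79 [ 0.5838 -0.1159  0.127 ] -27.0
yel 222 [ 0.6344 -0.1841  0.141 ] -42.7
top tab 0.6 [400. 192.] [ 0.6209 -0.1713  0.141 ]
top notch 0.64 [383. 194.] [ 0.6217 -0.1317  0.127 ]
red 32 [ 0.589  -0.1174  0.127 ] -26.1
yel 24 [ 0.6199 -0.172   0.141 ] -43.2
[ 1.42440198e+01  5.70645479e+00 -3.23636354e+01 -6.03467199e-03
 -5.19438330e+01 -2.05925995e+01] [ 0.45881937 -0.08137842  0.15049446] [ 1.79985295e+02 -4.49828142e-04 -9.63523002e+01] [-1.95617576 -1.64669336  1.86077052]
173.75192650810615
```

View pics/s4c.png

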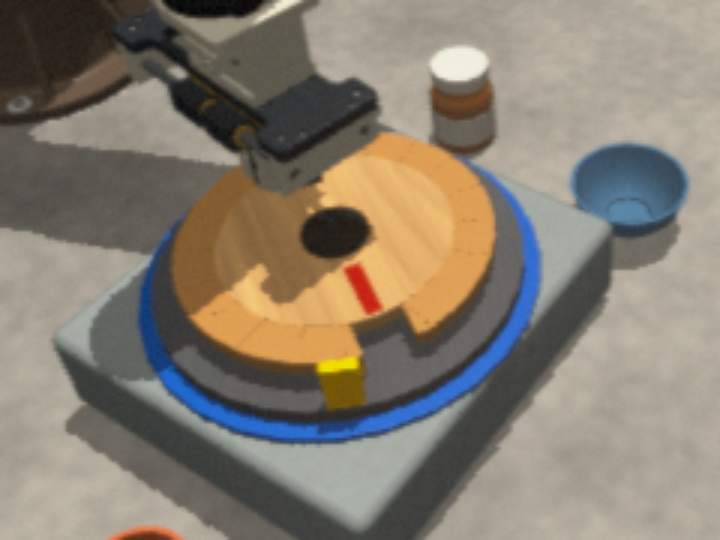

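The notch is now at about -26.5° and the tab at -43°, so about 16.5° remain. I'll push 13° more and then measure closely.

apply_moves(commands=[[[0.03,0.22,0],-0.03,1],[[0.06,0.45,0],-0.06,1],[[0.1,0.67,0],-0.09,1],[[0.15,0.9,0],-0.12,1],[[0.2,1.1,0],-0.15,1],[[0.26,1.3,0],-0.18,1],[[0.32,1.5,0],-0.21,1],[[0.38,1.7,0],-0.235,1],[[0.38,1.7,0],-0.235,1]])

```text
clock: 10.32
tool_pos: [0.4628, -0.0642, 0.1505]
orientation: [-180.0, -0.0, -109.9]
force: [-1.7, -0.9, 0.0]
opening: 0.0002
gripper_force: 1.0
```

```bash
cat >> h.py <<'E'
def red_angle(C=(.5325,-.0895)):
    for c in('scene','top'):
        p=ctrl.snapshot(c); hsv=cv2.cvtColor(p['img'],cv2.COLOR_RGB2HSV); H=hsv[...,0]
        # rectify to the bat plane, 0.5 mm/px around C
        g=np.arange(-150,150)*.001; 
        for n,z in(('bat',.127),('tabtop',.141)):
            XY=np.stack(np.meshgrid(C[0]+g,C[1]+g),-1); T=np.array(p['T'])
            W=np.concatenate([XY,np.full(XY.shape[:2]+(1,),z)],-1)-T[:3,3]; q=W@T[:3,:3]
            u=(p['cx']-p['fx']*q[...,0]/q[...,2]).astype(np.float32); v=(p['cy']+p['fy']*q[...,1]/q[...,2]).astype(np.float32)
            r=cv2.remap(p['img'],u,v,cv2.INTER_LINEAR); h=cv2.cvtColor(r,cv2.COLOR_RGB2HSV)
            m=((h[...,0]<6)|(h[...,0]>172))&(h[...,1]>130)&(h[...,2]>50) if n=='bat' else (h[...,0]>20)&(h[...,0]<34)&(h[...,1]>150)&(h[...,2]>60)
            d=XY-np.array(C); R=np.hypot(d[...,0],d[...,1]); m&=(R>.02)&(R<.145)
            P=d[m]; mu=P.mean(0); w,V=np.linalg.eigh(np.cov(P.T)); e=V[:,1]*np.sign(V[:,1]@mu)
            print(c,n,len(P),'pos ang',np.degrees(np.arctan2(mu[1],mu[0])).round(1),'r',np.hypot(*mu).round(4),'axis ang',np.degrees(np.arctan2(e[1],e[0])).round(1))
            if c=='scene' and n=='bat': cv2.imwrite('pics/rect.png',cv2.resize(r[::-1,:,::-1],None,fx=2,fy=2))
E
python3 - <<'E'
from h import *
red_angle(); o=ctrl.get_obs(); print(o['tool_pos'],o['force'])
E
```

```text
scene bat 385 pos ang -40.7 r 0.0568 axis ang -40.3
scene tabtop 669 pos ang -43.4 r 0.1277 axis ang -30.3
top bat 0 pos ang nan r nan axis ang nan
top tabtop 145 pos ang -43.6 r 0.1203 axis ang -130.9
[ 0.46279673 -0.06430616  0.15055296] [-1.52677188 -0.92676292  1.07509047]h.py:42: RuntimeWarning: Mean of empty slice.
  P=d[m]; mu=P.mean(0); w,V=np.linalg.eigh(np.cov(P.T)); e=V[:,1]*np.sign(V[:,1]@mu)
  ret = um.true_divide(
  avg = a.mean(axis, **keepdims_kw)
h.py:42: RuntimeWarning: Degrees of freedom <= 0 for slice
  P=d[m]; mu=P.mean(0); w,V=np.linalg.eigh(np.cov(P.T)); e=V[:,1]*np.sign(V[:,1]@mu)
  c *= np.true_divide(1, fact)
  c *= np.true_divide(1, fact)
```

View pics/rect.png

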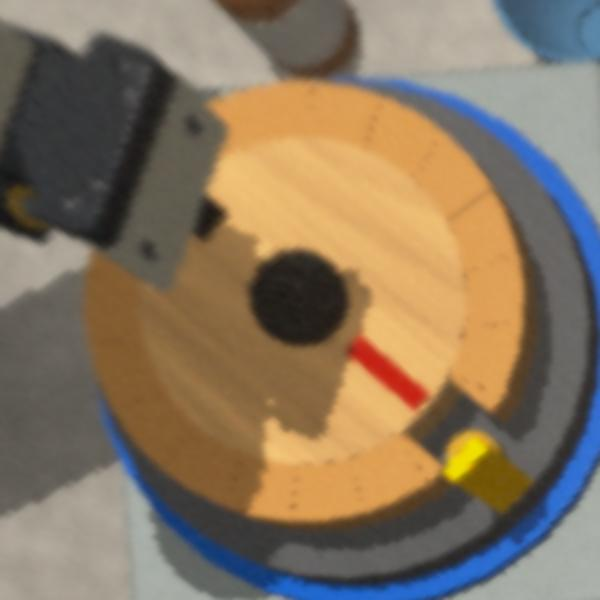

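The rectified view shows the hub at (298,298) and the stripe heading about -40.7° against the tab at about -44°, with the notch just short of the pin. I'll push 3° more, back off, lift, and look down with the wrist camera.

apply_moves(commands=[[[0.05,0.12,0],-0.02,1],[[0.1,0.24,0],-0.04,1],[[0.14,0.36,0],-0.05,1],[[0.14,0.36,0],-0.05,1],[[-0.1,-0.4,0],-0.05,1],[[-0.3,-0.8,0],-0.05,1],[[-0.3,-0.8,2],-0.05,1],[[-0.3,-0.8,5],-0.05,1],[[-0.3,-0.8,9.5],-0.05,1],[[4,-2,9.5],-0.05,1],[[8,-4,9.5],-0.05,1],[[12,-5.5,9.5],-0.05,1],[[15.7,-6.4,9.5],-0.05,1],[[15.7,-6.4,9.5],-0.05,1],[[15.7,-6.4,9.5],-0.05,1],[[15.7,-6.4,9.5],-0.05,1]])

```text
clock: 11.75
tool_pos: [0.6195, -0.1288, 0.2446]
orientation: [179.9, -0.0, -112.7]
force: [-0.8, -0.4, 0.9]
opening: 0.0004
gripper_force: 0.0
```

```bash
python3 - <<'E'
from h import *
p=look('wrist',['hub','lug','tab','pin','notch']); save(p,'w5')
red_angle()
o=ctrl.get_obs(); print(o['tool_pos'],o['orientation'],o['force'])
E
```

```text
wrist hub 0.87 [421. 208.] [ 0.5334 -0.0878  0.132 ]
wrist tab 0.89 [298. 160.] [ 0.6195 -0.1736  0.141 ]
wrist pin 0.78 [321. 160.] [ 0.6027 -0.1619  0.1125]
scene bat 391 pos ang -43.6 r 0.0573 axis ang -43.1
scene tabtop 621 pos ang -43.0 r 0.129 axis ang -37.5
top bat 121 pos ang -43.5 r 0.0432 axis ang -41.2
top tabtop 0 pos ang nan r nan axis ang nan
[ 0.61945818 -0.12806886  0.24633336] [-1.79940750e+02  3.36922316e-02 -1.12658848e+02] [ 0.4792122  -0.21871591 -0.15132499]h.py:42: RuntimeWarning: Mean of empty slice.
  P=d[m]; mu=P.mean(0); w,V=np.linalg.eigh(np.cov(P.T)); e=V[:,1]*np.sign(V[:,1]@mu)
  ret = um.true_divide(
  avg = a.mean(axis, **keepdims_kw)
h.py:42: RuntimeWarning: Degrees of freedom <= 0 for slice
  P=d[m]; mu=P.mean(0); w,V=np.linalg.eigh(np.cov(P.T)); e=V[:,1]*np.sign(V[:,1]@mu)
  c *= np.true_divide(1, fact)
  c *= np.true_divide(1, fact)
```

View pics/w5.png

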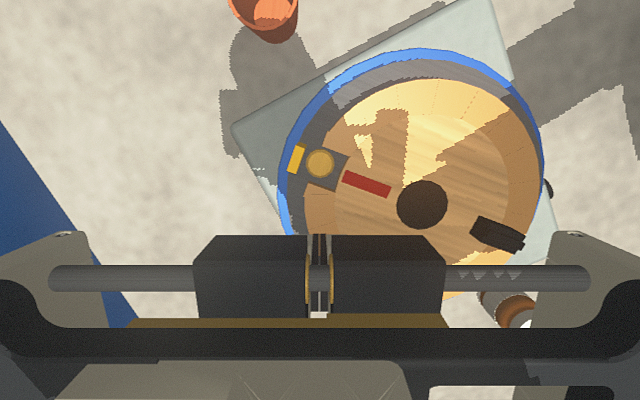

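The pin (320,163) shows inside the notch, with the stripe at (366,184) and the hub at (422,205). I'll measure the sideways error.

```bash
python3 - <<'E'
from h import *
p=ctrl.snapshot('wrist'); im=p['img']
h=cv2.cvtColor(im,cv2.COLOR_RGB2HSV)
def cen(m,box):
    k=np.zeros(m.shape,bool);k[box[1]:box[3],box[0]:box[2]]=1
    c=cv2.connectedComponentsWithStats((m&k).astype(np.uint8)); i=1+np.argmax(c[2][1:,4]); return c[3][i],c[2][i],c[1]==i
hub,s,_=cen(h[...,2]<60,(385,170,460,235)); print('hub',hub,s)
red,s,mr=cen(((h[...,0]<8)|(h[...,0]>170))&(h[...,1]>120),(330,160,400,205)); print('red',red,s)
pin,s,_=cen((h[...,0]>10)&(h[...,0]<30)&(h[...,1]>110),(305,148,336,178)); print('pin',pin,s)
H=at_z(p,hub,.132)[:2];P=at_z(p,pin,.1125)[:2];R=at_z(p,red,.127)[:2]
pts=np.array([at_z(p,(u,v),.127)[:2] for v,u in np.argwhere(mr)]); w,V=np.linalg.eigh(np.cov(pts.T)); e=V[:,1]*np.sign(V[:,1]@(R-H))
a=lambda d:np.degrees(np.arctan2(d[1],d[0]))
print(H,P,R,'pin',a(P-H),np.hypot(*(P-H)),'stripe',a(R-H),a(e),'lateral of pin from stripe line mm',1e3*np.cross(e,P-R), 1e3*np.cross((R-H)/np.hypot(*(R-H)),P-H))
cv2.imwrite('pics/w6.png',cv2.resize(im[130:240,260:460,::-1],None,fx=4,fy=4,interpolation=cv2.INTER_CUBIC))
E
```

```text
hub [420.36363636 225.36363636] [411 224  19   3  22]
red [365.60696517 182.59701493] [342 169  49  28 603]
pin [319.70793651 161.75238095] [306 148  28  29 630]
[ 0.53872835 -0.07047859] [ 0.60491059 -0.1604416 ] [ 0.57221714 -0.12819225] pin -53.65954833703812 0.11168451804991815 stripe -59.875225778649316 -43.25271981687624 lateral of pin from stripe line mm -1.0863136463570358 12.09223624651655<stdin>:13: DeprecationWarning: Arrays of 2-dimensional vectors are deprecated. Use arrays of 3-dimensional vectors instead. (deprecated in NumPy 2.0)
```

View pics/w6.png

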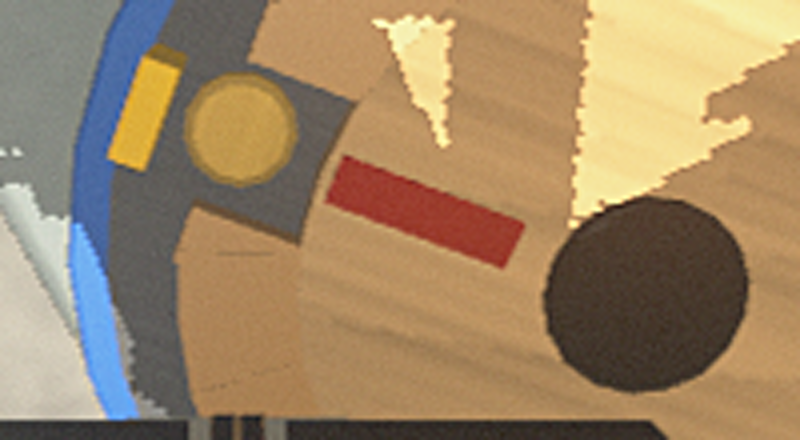

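The pin is about 1 mm sideways from the stripe line, within the 4 mm allowed. Next is moving over the hub and pressing.

apply_moves(commands=[[[-4,1.8,0],0,1],[[-8.7,3.9,0],0,1],[[-8.7,3.9,0],0,1],[[-8.7,3.9,-4],0,1],[[-8.7,3.9,-7],0,1],[[-8.7,3.9,-8.5],0,1],[[-8.7,3.9,-9.2],0,1],[[-8.7,3.9,-9.5],0,1],[[-8.7,3.9,-9.8],0,1],[[-8.7,3.9,-10.0],0,1],[[-8.7,3.9,-10.2],0,1],[[-8.7,3.9,-10.2],0,1]])

```text
clock: 13.2
tool_pos: [0.5331, -0.0894, 0.1452]
orientation: [-179.9, 0.0, -112.7]
force: [0.6, 0.3, 1.0]
opening: 0.0007
gripper_force: 0.2
```

apply_moves(commands=[[[0,0,-0.2],0,1],[[0,0,-0.4],0,1],[[0,0,-0.6],0,1],[[0,0,-0.8],0,1],[[0,0,-0.8],0,1],[[0,0,-0.8],0,1]])

```text
clock: 13.7
tool_pos: [0.5334, -0.0894, 0.1373]
orientation: [-179.9, 0.0, -112.7]
force: [-3.0, 1.1, 5.8]
opening: 0.0005
gripper_force: 3.1
```

apply_moves(commands=[[[0,0,-0.1],0,1],[[0,0,-0.2],0,1],[[0,0,-0.3],0,1],[[0,0,-0.4],0,1],[[0,0,-0.4],0,1],[[0,0,-0.4],0,1]])

```text
clock: 14.2
tool_pos: [0.5334, -0.0894, 0.1371]
orientation: [-179.8, 0.0, -112.6]
force: [-17.6, 6.9, 39.8]
opening: 0.0004
gripper_force: 19.9
```

The descent stops hard at z = 0.137 m, which is the fully home height. I'll release and check.

apply_moves(commands=[[[0,0,0.4],0,1],[[0,0,1],0,1],[[0,0,3],0,1],[[0,0,7],0,1],[[0,0,10.5],0,1],[[4,-1.8,10.5],0,1],[[8.7,-3.9,10.5],0,1],[[8.7,-3.9,10.5],0,1],[[8.7,-3.9,10.5],0,1],[[8.7,-3.9,10.5],0,1]])

```text
clock: 15.03
tool_pos: [0.6203, -0.1288, 0.2363]
orientation: [180.0, -0.0, -112.7]
force: [-0.9, -0.3, -0.2]
opening: 0.0006
gripper_force: 0.0
```

```bash
python3 - <<'E'
from h import *
p=ctrl.snapshot('wrist'); a=p['img'][130:240,260:460,::-1]; s=ctrl.snapshot('scene')['img'][190:310,160:330,::-1]
A=cv2.resize(a,(800,440)); cv2.imwrite('pics/f.png',cv2.resize(np.vstack([cv2.resize(a,(480,264)),cv2.resize(s,(480,330))]),None,fx=1,fy=1))
o=ctrl.get_obs(); print(o['tool_pos'],o['force'])
E
```

```text
[ 0.61934788 -0.12827499  0.23672584] [-0.35697302 -0.25598167 -0.56117587]
```

View pics/f.png

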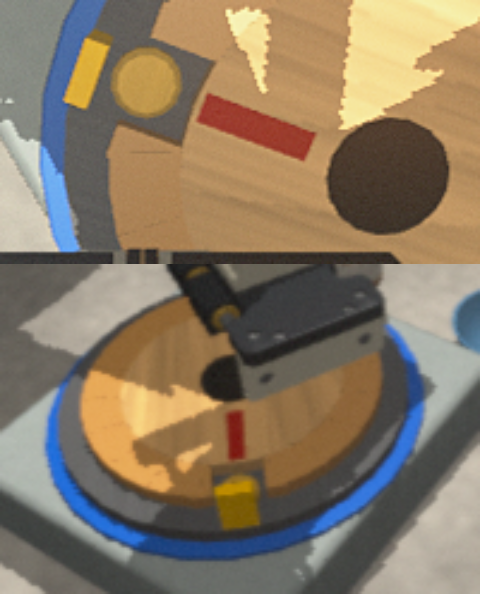

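The pin stands in the notch, with the wrist crop showing it at (146,82), and the bat is down flat on the head with the robot clear.

```bash
python3 -c "
from plant import ctrl
print(ctrl.close_job())"
```

```text
the job is handed in; nothing more can be done
None
```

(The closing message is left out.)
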